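# Open the latched gate of the chocolate setting cabinet

### The job

Open the chocolate setting cabinet so that the trays can be taken out: press its gate gently home to free the latch bar from under its hooked catch, lift the bar clear by its black knob while the gate is still shut, then draw the gate out and swing it wide open, about square to the cabinet. Never force the bar against its catch or ram the gate on its buffer, do not fling the gate, let the bar drop back level, and leave the jar, mould and bowl alone.

Things in the scene. Friction and masses are not known exactly. Their poses are not given: they have to be found in the camera images.
- cabinet: Wooden setting cabinet, fixed, 240 deep (x) x 280 wide (y) x 240 mm high. Origin: on the table under the middle of the gate's thickness and width; the box lies 24 to 264 mm behind it (own +x). The front, with the clear-paned gate, faces own -x; hinge at own +y end, latch at own -y end. It stands sideways to the robot, hinge end nearer the robot, front roughly to world -y.
- knob (a point): Centre of the black knob on the latch bar: grip 18 mm thick, 36 mm long, lying level along the gate's x (square to the gate), turning freely on its stem; a 25 mm cap on its outer end. 75 mm from the bar's pivot, 40 mm in front of the bar's face, 200 mm above the table; free above, below and on both sides: pinch it from above, fingers closing along the gate's y. It swings with bar and gate.
- gate_hinge (a point): Point on the gate's upright hinge axis, 200 mm above the table (knob height), at the cabinet's own (0, +115 mm). With the gate shut the knob lies 180 mm from this axis along the gate and 64 mm in front of it.
- latch_bar (a joint): Angle (rad) of the steel latch bar on the gate's front (150 x 14 x 9 mm, 0.16 kg with knob): 0 level, on its rest; grows as the knob end is lifted, end stop 0.5; falls back by its own weight. Pivot: 75 mm from the knob towards the hinge, same height. The still-hooked bar lifts only about 2 mm; above 0.2 (knob up 15 mm) it is over the hook, 0.3 (knob up 22 mm) is ample.
- gate: Gate, 204 mm wide, 18 thick, top at 222. Origin on the hinge axis at table height; axes as the cabinet's when shut. Opens clockwise seen from above to 1.7 rad, stays put. Latched it has 14 mm of play between hook and rubber buffer, both on one slotted strike plate set within 6 mm in or out. The hook covers the bar till the gate is pressed in on the buffer (4 N/mm): 8-12 N at the knob frees it; over 13 N on buffer and hook is forcing.
- nib_jar: Terracotta jar with a wooden lid, 64 mm across, 100 mm tall, standing loose on the cabinet's top. Origin: centre of its underside. Leave it alone.
- mould: Clear chocolate mould with brown bars, 135 x 85 x 24 mm, loose on the table in front of the cabinet's hinge end. Origin: centre of its underside. Leave it alone.
- bowl: Steel bowl, 130 mm across, 55 mm high, loose on the table just beyond the gate's swing. Origin: centre of its underside. Leave it alone.

How it is judged:
By the outcome, as a careful person would: the job done as asked, in the order asked, and still so for the second after the job is handed in, with the robot touching nothing.
It also fails if it takes over 67 s, if anything falls off the work surface, if the arm or the gripper's body presses on something with over 40 N, if the wrist force passes 120 N, or if a joint passes its speed limit or range.

### The arm

A 6-joint arm with a two-finger parallel gripper is mounted at the origin on the work surface. World frame = base frame: x ahead of the robot, y to its left, z up, the work surface at z = 0. Lengths are in mm, angles in degrees, forces in N, time in s.
With the tool pointing down it reaches from about 350 to 850 mm from the base axis. Payload 8.1 kg.
Tool frame: the origin (TCP) lies between the finger pads; the fingertips stand 17 mm ahead of it and the grasp point (between the pads) lies 2 mm behind it; z points along the fingers, y is the line along which they close (so a half turn about z gives the same grasp; the last joint's range is limited). The gripper opens to 85 mm and grips with 20 to 120 N. Pads are 22 mm wide; open, the fingers measure 114 mm over their backs; the gripper's body (76 mm by 85 mm) begins 54 mm behind the grasp point. The pads swing forward as they close: fully open they stand 13 mm farther back than shut.
Start: joints at [-81.326, 7.471, 85.268, -0, 87.261, -4.893], TCP at [140.776, -583.256, 248.292] pointing down, gripper open.
Joint ranges: [-169.43, 169.43], [-51.17, 129.36], [1.28, 143.12], [-76.62, 256.62], [0, 156.53], [-152.29, 152.29]. Speed limits (degrees/s): [136.94, 136.94, 159.86, 180, 180, 180].

### API

Orientations are given as [roll, pitch, yaw] about the fixed x, y, z axes, in that order (R = Rz(yaw) Ry(pitch) Rx(roll)).
In Python, from bench import sense, snapshot, hand_in, trace, place_of gives the robot as it stands.
- The arm moves only by the shell command python3 -m handwheel 'ROWS' [FORCE]. ROWS is JSON, a list of rows, each a list of 7 numbers: the opening, from -1 (shut) to 1 (fully open), then the shift along the tool's x, y, z in cm, then the turn, a rotation vector about the tool's x, y, z in rad. A call has 1 to 12 rows; each row shifts and turns the commanded pose from where the row before left it, along the tool's axes as they then stand; what a row does not reach is not made up. A row lasts 1/12 s, in which the tool goes at most 41.7 mm and 7.16 degrees, less where a joint would pass 70% of its speed; a pose out of reach is approached as far as the arm can. A call with a gripper value outside its range is refused whole. The fingers move at their own pace and stop on an object; FORCE is the grip in N (left out, the last holds). Time passes only in rows, so rows that do not move let the fingers close. It gives the time, the measured TCP pose, the force, the opening and the grip force at its end, in the units of the state.
- sense(): the state, without advancing time (a new reading comes with each control period).
- snapshot(name): name is "scene" or "side" or "wrist"; returns a dict with "image" (400x640x3 uint8, red, green, blue), "intrinsics" (3x3 intrinsics, pixels), "R" (3x3) and "t" (3): a world point X has camera coordinates R X + t. Camera axes: x right, y down, z forward; pixel columns grow to the right and rows downward; lengths in mm; the calibration is good to about 2 mm. A picture is of the moment at which its call begins. There is no depth.
- hand_in(): hands the job in; it is judged then, once.
Trained networks look in a picture, given as the dict that the camera call returned (one of the last four; its "shot" number tells which), for a name from the list of things; names that differ only in an ending like _2 or _b are one class to them, and where a whole thing is asked for, a point or a joint stands for the part that bears it (a point fixed in the world has none). Each returns a list of dicts, best first, with "conf" (0 to 1); they miss things now and then, are a little off and sometimes report something else, mostly with a low value. They report only what shows in the picture. A call takes as long as a camera call.
- trace(picture, query): "pixels" (400x640 bool, what is visible of it).
- place_of(picture, query): "location" ([x, y, z] in mm, in world coordinates, good to about 4 mm: a listed point, or the origin of a listed thing).
The state is a dict: "time": time; "joint_pos": joint angles; "qd": joint speeds; "joint_efforts": joint torques, N m; "tool_pos": TCP position; "tcp_rot": TCP orientation; "ft_force": force on the tool from outside, world axes, zero at the start; "wrist_torque": the same for the moment, N m; "finger_gap": finger opening in mm; "grip_force": force on a finger pad.
Only numpy, scipy, OpenCV 4.12 (cv2) and the standard library are available. Lean on these libraries where they do the work, as an engineer would, in place of code of your own. Each camera call takes 0.05 s, during which the arm holds its last target. There are 200 camera calls.

## Working session

There is one attempt and no reset: what is moved stays moved. The work goes in short steps, Python scripts to look and compute and a shell command to move; the robot and the scene stay as the last step left them, time stands still between calls to the robot, and variables do not carry over. Pictures are saved under pics/ and viewed, at most 10 in all, crops included, and the job is handed in when it is done.

```bash
mkdir -p pics; ls
python3 - <<'E'
from bench import *
import cv2,numpy as np
s=sense();print({k:np.round(v,2).tolist() for k,v in s.items()})
ims=[]
for c in("scene","side"):
    p=snapshot(c);ims.append(p["image"])
    for q in("knob","gate_hinge","cabinet","gate","bowl","mould","nib_jar"):
        print(c,q,[(np.round(r["location"]).tolist(),round(r["conf"],2)) for r in place_of(p,q)[:2]])
cv2.imwrite("pics/a.png",cv2.resize(np.vstack(ims)[:,:,::-1],(480,600)))
E
```

```text
pics
{'time': 0.0, 'joint_pos': [-81.32, 7.51, 85.33, 0.0, 87.26, -4.89], 'qd': [-0.04, -0.01, 0.02, 0.06, -0.02, 0.02], 'joint_efforts': [0.0, -56.94, -50.05, -0.0, 0.01, 0.0], 'tool_pos': [140.72, -582.73, 247.24], 'tcp_rot': [-179.89, -0.01, 13.57], 'ft_force': [-0.1, 0.75, -0.79], 'wrist_torque': [0.01, -0.01, -0.0], 'grip_force': 0.0, 'finger_gap': 85.41}
scene knob [([625.0, 4.0, 197.0], 0.64)]
scene gate_hinge [([432.0, 2.0, 201.0], 0.95), ([505.0, 212.0, 238.0], 0.33)]
scene cabinet [([544.0, 42.0, 2.0], 0.72)]
scene gate [([434.0, 3.0, -1.0], 0.86)]
scene bowl [([716.0, -220.0, -2.0], 0.78)]
scene mould [([455.0, -335.0, 2.0], 0.96)]
scene nib_jar [([503.0, 214.0, 236.0], 0.88)]
side knob [([625.0, 2.0, 205.0], 0.73)]
side gate_hinge [([434.0, 7.0, 198.0], 0.57)]
side cabinet [([540.0, 40.0, -2.0], 0.85), ([436.0, 4.0, 201.0], 0.75)]
side gate [([437.0, 5.0, -5.0], 0.72)]
side bowl [([716.0, -224.0, 2.0], 0.79)]
side mould [([459.0, -330.0, -2.0], 0.72)]
side nib_jar [([505.0, 211.0, 240.0], 0.6), ([719.0, -222.0, -1.0], 0.41)]
```

View pics/a.png

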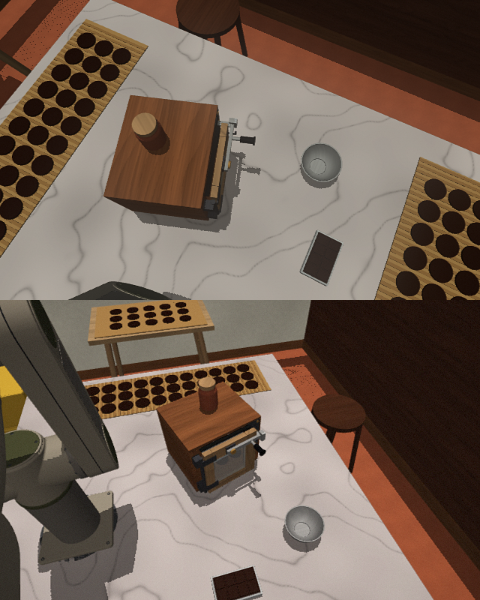

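The scene view shows the cabinet with its knob at about (247,140). The bowl is at (320,163) and the mould at (322,258), both clear of the swing. The network positions agree with each other: the cabinet yaw is about 109° and the knob is at about (625,2,200). I'll hover above the knob with tool yaw 108.9°.

```bash
r='x'; python3 -m handwheel '[[1,3.035,-2.265,-0.225,0,0,0],[1,3.035,-2.265,-0.225,0,0,0],[1,3.035,-2.265,-0.225,0,0,0],[1,3.035,-2.265,-0.225,0,0,0],[1,3.035,-2.265,-0.225,0,0,0],[1,3.035,-2.265,-0.225,0,0,0],[1,3.035,-2.265,-0.225,0,0,0],[1,3.035,-2.265,-0.225,0,0,0],[1,3.035,-2.265,-0.225,0,0,0],[1,3.035,-2.265,-0.225,0,0,0]]'
python3 -m handwheel '[[1,3.035,-2.265,-0.225,0,0,0],[1,3.035,-2.265,-0.225,0,0,0],[1,3.035,-2.265,-0.225,0,0,0],[1,3.035,-2.265,-0.225,0,0,0],[1,3.035,-2.265,-0.225,0,0,0],[1,3.035,-2.265,-0.225,0,0,0],[1,3.035,-2.265,-0.225,0,0,0],[1,3.035,-2.265,-0.225,0,0,0],[1,3.035,-2.265,-0.225,0,0,0],[1,3.035,-2.265,-0.225,0,0,0]]'
python3 -m handwheel '[[1,0,0,0,0,0,-0.119],[1,0,0,0,0,0,-0.119],[1,0,0,0,0,0,-0.119],[1,0,0,0,0,0,-0.119],[1,0,0,0,0,0,-0.119],[1,0,0,0,0,0,-0.119],[1,0,0,0,0,0,-0.119]]'
python3 -m handwheel '[[1,0,0,0,0,0,-0.119],[1,0,0,0,0,0,-0.119],[1,0,0,0,0,0,-0.119],[1,0,0,0,0,0,-0.119],[1,0,0,0,0,0,-0.119],[1,0,0,0,0,0,-0.119],[1,0,0,0,0,0,-0.119],[1,0,0,0,0,0,0]]'
cat > look.py <<'E'
from bench import *
import cv2,numpy as np,sys
def look(cams=("wrist","scene","side"),qs=("knob","gate_hinge","cabinet"),save=None):
    for c in cams:
        p=snapshot(c)
        if save and c==save[0]: cv2.imwrite(save[1],p["image"][:,:,::-1])
        for q in qs: print(c,q,[(np.round(r["location"],1).tolist(),round(r["conf"],2)) for r in place_of(p,q)[:2]])
    s=sense();print({k:np.round(s[k],2).tolist() for k in("time","joint_pos","tool_pos","tcp_rot","ft_force")})
E
python3 -c "
from look import *
look(save=('wrist','pics/b.png'))"
```

```text
time: 1.63
tool_pos: [383.5, -290.3, 271.2]
tcp_rot: [180.0, -0.0, 13.6]
ft_force: [0.6, -0.8, -0.2]
finger_gap: 85.5
grip_force: 0.0
time: 2.47
tool_pos: [625.5, 1.3, 293.5]
tcp_rot: [180.0, -0.0, 13.6]
ft_force: [0.6, -0.9, -0.5]
finger_gap: 85.4
grip_force: 0.0
time: 3.05
tool_pos: [624.6, -0.5, 293.3]
tcp_rot: [-180.0, 0.0, 61.6]
ft_force: [0.4, 1.0, -0.4]
finger_gap: 85.5
grip_force: 0.0
time: 3.72
tool_pos: [624.6, -0.5, 293.3]
tcp_rot: [180.0, -0.0, 109.4]
ft_force: [-1.1, 0.2, -0.6]
finger_gap: 85.2
grip_force: 0.0
wrist knob [([624.0, 4.8, 203.2], 0.79)]
wrist gate_hinge [([433.3, 1.9, 204.1], 0.97), ([628.0, 2.6, 203.5], 0.5)]
wrist cabinet []
scene knob [([628.2, 5.6, 198.4], 0.62)]
scene gate_hinge [([436.3, 5.5, 202.1], 0.72)]
scene cabinet [([544.1, 44.8, 6.2], 0.73)]
side knob [([625.6, 2.0, 205.1], 0.74)]
side gate_hinge [([433.6, 5.1, 200.3], 0.82)]
side cabinet [([540.9, 39.9, -2.0], 0.68), ([436.9, 2.0, -2.7], 0.63)]
{'time': 4.32, 'joint_pos': [-4.75, 10.47, 77.29, 0.0, 92.24, -23.75], 'tool_pos': [624.58, -0.5, 293.31], 'tcp_rot': [180.0, 0.0, 109.0], 'ft_force': [-0.14, -0.1, 0.26]}
```

View pics/b.png

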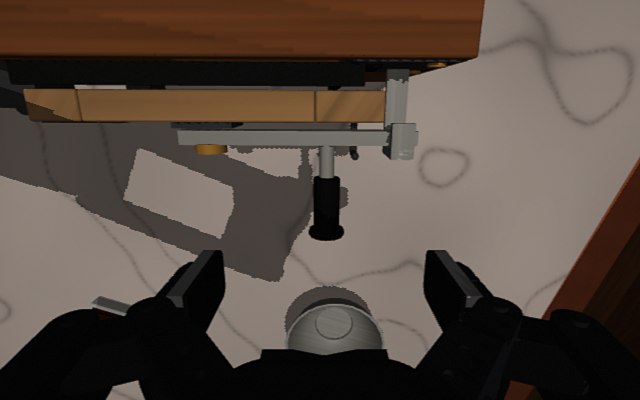

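The wrist view shows the knob at (327,205), centred between the pads at about (215 / 435), with the gate edge parallel to the tool's y. I'll move 3 mm along tool x, descend 95 mm and close.

```bash
python3 -m handwheel '[[0.2,0.3,0,0.5,0,0,0],[0.2,0,0,1.5,0,0,0],[0.2,0,0,2,0,0,0],[0.2,0,0,2,0,0,0],[0.2,0,0,1.5,0,0,0],[0.2,0,0,1,0,0,0],[0.2,0,0,0.5,0,0,0],[0.2,0,0,0.5,0,0,0],[0.2,0,0,0,0,0,0]]' 40
python3 -c "
from look import *
look(cams=('wrist',),save=('wrist','pics/c.png'),qs=('knob',))"
```

```text
time: 5.07
tool_pos: [623.5, 2.4, 197.8]
tcp_rot: [-180.0, -0.0, 109.0]
ft_force: [0.7, 0.7, 0.0]
finger_gap: 51.3
grip_force: 0.0
wrist knob [([625.6, 5.2, 200.6], 0.88)]
{'time': 5.17, 'joint_pos': [-4.49, 12.58, 84.71, 0.0, 82.64, -23.52], 'tool_pos': [624.05, 2.37, 199.22], 'tcp_rot': [179.93, 0.03, 109.03], 'ft_force': [-0.94, 0.14, -0.08]}
```

View pics/c.png

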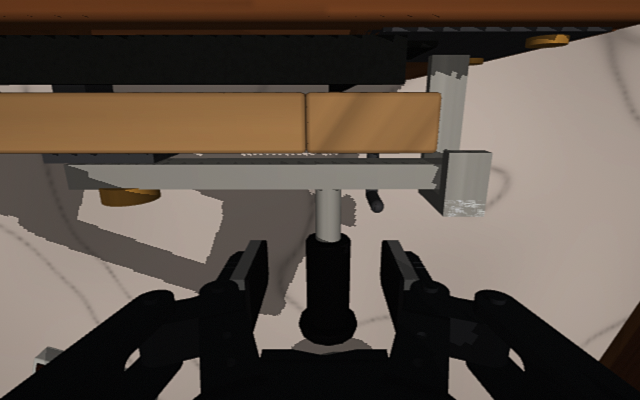

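The knob grip (x 328, rows 235–305) sits between the pads, clear of the cap at row 325. The bar end is seated behind the hook at (465,180). Closing now.

```bash
python3 -m handwheel '[[-1,0,0,0,0,0,0],[-1,0,0,0,0,0,0],[-1,0,0,0,0,0,0],[-1,0,0,0,0,0,0],[-1,0,0,0,0,0,0],[-1,0,0,0,0,0,0],[-1,0,0,0,0,0,0],[-1,0,0,0,0,0,0]]' 40
```

```text
time: 5.83
tool_pos: [624.9, 2.3, 199.4]
tcp_rot: [179.8, 0.1, 109.0]
ft_force: [5.8, 0.3, -0.6]
finger_gap: 16.6
grip_force: 39.1
```

```bash
python3 -m handwheel '[[-1,0,0.1,0,0,0,0],[-1,0,0,0,0,0,0],[-1,0,0,0,0,0,0]]'; python3 -m handwheel '[[-1,0.05,0.016,0,0,0,-0.0026],[-1,0.05,0.016,0,0,0,-0.0026],[-1,0.05,0.016,0,0,0,-0.0026],[-1,0.05,0.016,0,0,0,-0.0026],[-1,0,0,0,0,0,0]]'
```

```text
time: 6.08
tool_pos: [625.0, 2.6, 199.2]
tcp_rot: [179.9, 0.0, 109.0]
ft_force: [1.4, -0.4, 3.9]
finger_gap: 17.0
grip_force: 39.7
time: 6.5
tool_pos: [625.0, 4.8, 199.2]
tcp_rot: [179.9, 0.0, 109.6]
ft_force: [1.0, -0.5, 4.6]
finger_gap: 16.3
grip_force: 39.7
```

```bash
python3 -m handwheel '[[-1,0.05,0.016,-0.06,0,0,-0.0026],[-1,0.05,0.016,0,0,0,-0.0026],[-1,0.05,0.016,0,0,0,-0.0026],[-1,0.05,0.016,0,0,0,-0.0026],[-1,0,0,0,0,0,0]]'
```

```text
time: 6.92
tool_pos: [624.9, 7.0, 199.2]
tcp_rot: [179.9, 0.0, 110.2]
ft_force: [5.8, 0.3, 3.3]
finger_gap: 16.4
grip_force: 39.6
```

```bash
python3 -m handwheel '[[-1,0.05,0.016,0,0,0,-0.0026],[-1,0.05,0.016,0,0,0,-0.0026],[-1,0.05,0.016,0,0,0,-0.0026],[-1,0,0,0,0,0,0]]'
```

```text
time: 7.25
tool_pos: [624.8, 8.6, 199.3]
tcp_rot: [179.9, 0.0, 110.7]
ft_force: [6.1, 0.0, 3.3]
finger_gap: 16.5
grip_force: 39.6
```

```bash
python3 -m handwheel '[[-1,0.05,0.076,-0.05,0,0,-0.0026],[-1,0.05,0.016,0,0,0,-0.0026],[-1,0.05,0.016,0,0,0,-0.0026],[-1,0,0,0,0,0,0]]'
```

```text
time: 7.58
tool_pos: [624.8, 10.3, 199.3]
tcp_rot: [-180.0, -0.0, 111.1]
ft_force: [4.6, -0.7, 2.0]
finger_gap: 17.1
grip_force: 39.4
```

```bash
python3 -m handwheel '[[-1,0.05,0.016,0,0,0,-0.0026],[-1,0.05,0.016,0,0,0,-0.0026],[-1,0.05,0.016,0,0,0,-0.0026],[-1,0,0,0,0,0,0]]'
```

```text
time: 7.92
tool_pos: [624.7, 11.9, 199.3]
tcp_rot: [180.0, -0.0, 111.6]
ft_force: [4.3, -0.0, 1.2]
finger_gap: 16.9
grip_force: 39.4
```

```bash
python3 -m handwheel '[[-1,0.05,0.036,0,0,0,-0.0026],[-1,0.05,0.036,0,0,0,-0.0026],[-1,0.02,0.006,0,0,0,-0.001],[-1,0,0,0,0,0,0]]'
```

```text
time: 8.25
tool_pos: [624.7, 13.3, 199.3]
tcp_rot: [-180.0, -0.0, 111.9]
ft_force: [1.6, -0.4, 2.0]
finger_gap: 16.7
grip_force: 39.5
```

```bash
python3 -m handwheel '[[-1,0.05,0.016,0,0,0,-0.0026],[-1,0.05,0.016,0,0,0,-0.0026],[-1,0.02,0.006,0,0,0,-0.001],[-1,0,0,0,0,0,0]]'
```

```text
time: 8.58
tool_pos: [624.7, 14.1, 199.3]
tcp_rot: [-180.0, 0.0, 112.3]
ft_force: [1.2, -2.9, 1.4]
finger_gap: 16.8
grip_force: 39.5
```

```bash
python3 -m handwheel '[[-1,0.05,0.016,0,0,0,-0.0026],[-1,0.05,0.016,0,0,0,-0.0026],[-1,0.02,0.006,0,0,0,-0.001],[-1,0,0,0,0,0,0],[-1,0,0,0,0,0,0]]'; python3 -m handwheel '[[-1,0,0,0,0,0,0]]'
```

```text
time: 9.0
tool_pos: [624.7, 14.9, 199.3]
tcp_rot: [-180.0, 0.0, 112.6]
ft_force: [1.0, -5.7, 2.4]
finger_gap: 16.5
grip_force: 39.4
time: 9.08
tool_pos: [624.7, 15.0, 199.3]
tcp_rot: [-180.0, 0.0, 112.6]
ft_force: [1.1, -5.7, 1.3]
finger_gap: 16.3
grip_force: 39.4
```

```bash
python3 -m handwheel '[[-1,0.05,0.016,0,0,0,-0.0026],[-1,0.05,0.016,0,0,0,-0.0026],[-1,0.05,0.016,0,0,0,-0.0026],[-1,0.03,0.01,0,0,0,-0.0015],[-1,0,0,0,0,0,0],[-1,0,0,0,0,0,0]]'; python3 -m handwheel '[[-1,0,0,0,0,0,0]]'
```

```text
time: 9.58
tool_pos: [624.6, 15.9, 199.3]
tcp_rot: [-179.9, 0.1, 113.1]
ft_force: [1.7, -8.7, 1.5]
finger_gap: 16.8
grip_force: 39.4
time: 9.67
tool_pos: [624.6, 15.9, 199.3]
tcp_rot: [-179.9, 0.1, 113.1]
ft_force: [0.9, -9.6, 0.3]
finger_gap: 16.7
grip_force: 39.4
```

```bash
python3 -m handwheel '[[-1,0.03,0.01,0,0,0,-0.0015],[-1,0,0,-0.1,0,0,0],[-1,0,0,-0.1,0,0,0],[-1,0,0,-0.05,0,0,0],[-1,0,0,0,0,0,0]]'
```

```text
time: 10.08
tool_pos: [624.6, 16.1, 201.5]
tcp_rot: [-179.9, 0.1, 113.2]
ft_force: [3.0, -9.5, -1.6]
finger_gap: 16.6
grip_force: 39.2
```

```bash
python3 -m handwheel '[[-1,0,0,-0.05,0,0,0],[-1,0,0,-0.05,0,0,0],[-1,0,0,0,0,0,0]]'
```

```text
time: 10.33
tool_pos: [624.6, 16.1, 202.4]
tcp_rot: [-179.9, 0.1, 113.2]
ft_force: [3.0, -10.0, -1.0]
finger_gap: 16.3
grip_force: 39.2
```

```bash
python3 -m handwheel '[[-1,0,0,-0.1,0,0,0],[-1,0,0,-0.1,0,0,0],[-1,0,0,-0.1,0,0,0],[-1,0,0,0,0,0,0]]'
```

```text
time: 10.67
tool_pos: [624.4, 16.0, 205.3]
tcp_rot: [-179.9, 0.1, 113.2]
ft_force: [1.7, -9.9, -1.3]
finger_gap: 16.8
grip_force: 39.2
```

```bash
python3 -m handwheel '[[-1,0,-0.02,-0.2,0,0,0],[-1,0,-0.02,-0.2,0,0,0],[-1,0,-0.02,-0.2,0,0,0],[-1,0,-0.02,-0.2,0,0,0],[-1,0,0,0,0,0,0]]'
```

```text
time: 11.08
tool_pos: [623.4, 15.6, 213.4]
tcp_rot: [-179.9, 0.1, 113.2]
ft_force: [1.4, -10.1, -2.1]
finger_gap: 16.7
grip_force: 39.2
```

```bash
python3 -m handwheel '[[-1,0,-0.04,-0.2,0,0,0],[-1,0,-0.05,-0.2,0,0,0],[-1,0,-0.06,-0.2,0,0,0],[-1,0,-0.06,-0.2,0,0,0],[-1,0,-0.06,-0.2,0,0,0],[-1,0,0,0,0,0,0]]'
python3 -c "
from look import *
look(cams=('wrist',),save=('wrist','pics/d.png'),qs=('knob','gate_hinge'))"
```

```text
time: 11.58
tool_pos: [621.0, 14.5, 223.4]
tcp_rot: [-179.9, 0.1, 113.2]
ft_force: [1.5, -10.4, -1.6]
finger_gap: 16.6
grip_force: 39.3
wrist knob [([621.6, 13.3, 228.1], 0.78)]
wrist gate_hinge []
{'time': 11.73, 'joint_pos': [-3.29, 11.49, 83.44, -0.16, 85.13, -26.44], 'tool_pos': [621.07, 14.61, 223.1], 'tcp_rot': [-179.88, 0.11, 113.16], 'ft_force': [2.43, -10.3, -2.65]}
```

View pics/d.png

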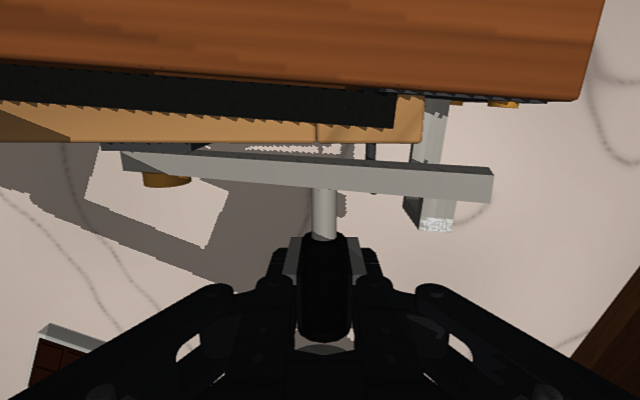

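The view shows the bar end at (470,180), raised well above the hook block at (435,215). The gate is still pressed shut. Now I'll draw the gate out along the hinge arc.

```bash
python3 -m handwheel '[[-1,-0.088,-0.032,0,0,0,0.005],[-1,-0.176,-0.065,0,0,0,0.01],[-1,-0.264,-0.098,0,0,0,0.015],[-1,-0.35,-0.132,0,0,0,0.02],[-1,-0.35,-0.132,0,0,0,0.02],[-1,0,0,0,0,0,0]]'
```

```text
time: 12.23
tool_pos: [621.3, 3.0, 223.4]
tcp_rot: [-179.9, -0.0, 109.1]
ft_force: [0.3, -0.9, -2.3]
finger_gap: 16.8
grip_force: 39.4
```

```bash
python3 -m handwheel '[[-1,-0.35,-0.132,0,0,0,0.02],[-1,-0.35,-0.132,0,0,0,0.02],[-1,-0.35,-0.132,0,0,0,0.02],[-1,-0.35,-0.132,0,0,0,0.02],[-1,-0.35,-0.132,0,0,0,0.02],[-1,-0.35,-0.132,0,0,0,0.02],[-1,-0.35,-0.132,0,0,0,0.02],[-1,-0.35,-0.132,0,0,0,0.02]]'
```

```text
time: 12.9
tool_pos: [618.7, -26.7, 223.9]
tcp_rot: [-180.0, -0.0, 99.9]
ft_force: [-0.8, 0.4, -2.3]
finger_gap: 16.9
grip_force: 39.4
```

```bash
python3 -m handwheel '[[-1,-0.438,-0.166,0,0,0,0.025],[-1,-0.438,-0.166,0,0,0,0.025],[-1,-0.438,-0.166,0,0,0,0.025],[-1,-0.438,-0.166,0,0,0,0.025],[-1,-0.438,-0.166,0,0,0,0.025],[-1,-0.438,-0.166,0,0,0,0.025],[-1,-0.438,-0.166,0,0,0,0.025],[-1,-0.438,-0.166,0,0,0,0.025],[-1,-0.438,-0.166,0,0,0,0.025],[-1,-0.438,-0.166,0,0,0,0.025]]'
```

```text
time: 13.73
tool_pos: [605.2, -71.6, 224.2]
tcp_rot: [179.9, 0.0, 85.6]
ft_force: [2.2, -0.6, -0.6]
finger_gap: 16.7
grip_force: 39.5
```

```bash
python3 -m handwheel '[[-1,-0.438,-0.166,0,0,0,0.025],[-1,-0.438,-0.166,0,0,0,0.025],[-1,-0.438,-0.166,0,0,0,0.025],[-1,-0.438,-0.166,0,0,0,0.025],[-1,-0.438,-0.166,0,0,0,0.025],[-1,-0.438,-0.166,0,0,0,0.025],[-1,-0.438,-0.166,0,0,0,0.025],[-1,-0.438,-0.166,0,0,0,0.025],[-1,-0.438,-0.166,0,0,0,0.025],[-1,-0.438,-0.166,0,0,0,0.025]]'
```

```text
time: 14.57
tool_pos: [581.0, -111.7, 224.5]
tcp_rot: [179.9, 0.0, 71.3]
ft_force: [4.5, -2.9, -0.1]
finger_gap: 16.9
grip_force: 39.6
```

```bash
python3 -m handwheel '[[-1,-0.438,-0.166,0,0,0,0.025],[-1,-0.438,-0.166,0,0,0,0.025],[-1,-0.438,-0.166,0,0,0,0.025],[-1,-0.438,-0.166,0,0,0,0.025],[-1,-0.438,-0.166,0,0,0,0.025],[-1,-0.438,-0.166,0,0,0,0.025],[-1,-0.438,-0.166,0,0,0,0.025],[-1,-0.438,-0.166,0,0,0,0.025],[-1,-0.438,-0.166,0,0,0,0.025],[-1,-0.438,-0.166,0,0,0,0.025]]'
```

```text
time: 15.4
tool_pos: [547.5, -144.6, 224.7]
tcp_rot: [179.8, 0.0, 56.9]
ft_force: [5.2, -4.3, 2.0]
finger_gap: 16.7
grip_force: 39.7
```

```bash
python3 -m handwheel '[[-1,-0.445,-0.146,0,0,0,0.025],[-1,-0.445,-0.146,0,0,0,0.025],[-1,-0.445,-0.146,0,0,0,0.025],[-1,-0.445,-0.146,0,0,0,0.025],[-1,-0.445,-0.146,0,0,0,0.025],[-1,-0.445,-0.146,0,0,0,0.025],[-1,-0.445,-0.146,0,0,0,0.025],[-1,-0.445,-0.146,0,0,0,0.025],[-1,-0.445,-0.146,0,0,0,0.025],[-1,-0.445,-0.146,0,0,0,0.025]]'
```

```text
time: 16.23
tool_pos: [507.2, -168.6, 223.8]
tcp_rot: [-180.0, 0.0, 42.6]
ft_force: [1.2, -2.8, 0.3]
finger_gap: 16.6
grip_force: 39.6
```

```bash
python3 -m handwheel '[[-1,-0.443,-0.154,0,0,0,0.025],[-1,-0.443,-0.154,0,0,0,0.025],[-1,-0.443,-0.154,0,0,0,0.025],[-1,-0.443,-0.154,0,0,0,0.025],[-1,-0.443,-0.154,0,0,0,0.025],[-1,-0.443,-0.154,0,0,0,0.025],[-1,-0.443,-0.154,0,0,0,0.025],[-1,-0.443,-0.154,0,0,0,0.025],[-1,-0.443,-0.154,0,0,0,0.025],[-1,-0.443,-0.154,0,0,0,0.025]]'
```

```text
time: 17.07
tool_pos: [462.3, -181.6, 223.4]
tcp_rot: [-179.9, 0.0, 28.3]
ft_force: [-0.2, 5.7, -2.6]
finger_gap: 16.4
grip_force: 39.4
```

```bash
python3 -m handwheel '[[-1,-0.433,-0.18,0,0,0,0.025],[-1,-0.433,-0.18,0,0,0,0.025],[-1,-0.433,-0.18,0,0,0,0.025],[-1,-0.433,-0.18,0,0,0,0.025],[-1,-0.35,-0.14,0,0,0,0.02],[-1,-0.35,-0.14,0,0,0,0.02],[-1,-0.2,-0.07,0,0,0,0.012],[-1,-0.1,-0.035,0,0,0,0.006],[-1,0,0,0,0,0,0]]'
```

```text
time: 17.82
tool_pos: [433.3, -183.6, 223.9]
tcp_rot: [-180.0, 0.0, 19.3]
ft_force: [1.3, 5.9, -2.5]
finger_gap: 16.6
grip_force: 39.4
```

```bash
python3 -m handwheel '[[-1,0,0.06,0.2,0,0,0],[-1,0,0.06,0.2,0,0,0],[-1,0,0.06,0.2,0,0,0],[-1,0,0.05,0.2,0,0,0],[-1,0,0.04,0.2,0,0,0],[-1,0,0.04,0.2,0,0,0],[-1,0,0.03,0.2,0,0,0],[-1,0,0.02,0.2,0,0,0],[-1,0,0.02,0.2,0,0,0],[-1,0,0.01,0.2,0,0,0],[-1,0,0,0.2,0,0,0],[-1,0,0,0,0,0,0]]'
```

```text
time: 18.82
tool_pos: [434.8, -187.4, 201.7]
tcp_rot: [180.0, 0.0, 19.4]
ft_force: [-1.3, 3.8, -1.9]
finger_gap: 16.7
grip_force: 39.5
```

```bash
python3 -m handwheel '[[-1,0,-0.05,0.1,0,0,0],[-1,0,0,0.1,0,0,0],[-1,0,0,0.05,0,0,0],[-1,0,0,0,0,0,0]]'
```

```text
time: 19.15
tool_pos: [434.9, -187.3, 199.6]
tcp_rot: [179.9, -0.0, 19.4]
ft_force: [-0.3, 0.1, -0.9]
finger_gap: 16.7
grip_force: 39.5
```

```bash
python3 -m handwheel '[[0,0,0,0,0,0,0],[0,0,0,0,0,0,0],[0,0,0,0,0,0,0],[0,0,0,0,0,0,0],[0,0,0,0,0,0,0],[0,0,0,0,0,0,0],[0,0,0,0,0,0,0]]'
python3 -c "
from look import *
look(cams=('wrist','side'),save=('wrist','pics/e.png'),qs=('knob','gate_hinge'))"
```

```text
time: 19.73
tool_pos: [434.8, -186.8, 199.4]
tcp_rot: [180.0, -0.0, 19.4]
ft_force: [0.9, -0.1, 0.8]
finger_gap: 42.3
grip_force: 0.0
wrist knob [([435.0, -185.1, 206.8], 0.72)]
wrist gate_hinge []
side knob [([435.7, -190.1, 204.8], 0.56)]
side gate_hinge []
{'time': 20.03, 'joint_pos': [-29.46, -10.96, 108.46, 0.0, 82.5, 41.15], 'tool_pos': [434.78, -186.82, 199.39], 'tcp_rot': [-180.0, -0.0, 19.39], 'ft_force': [0.08, 0.23, -0.78]}
```

View pics/e.png

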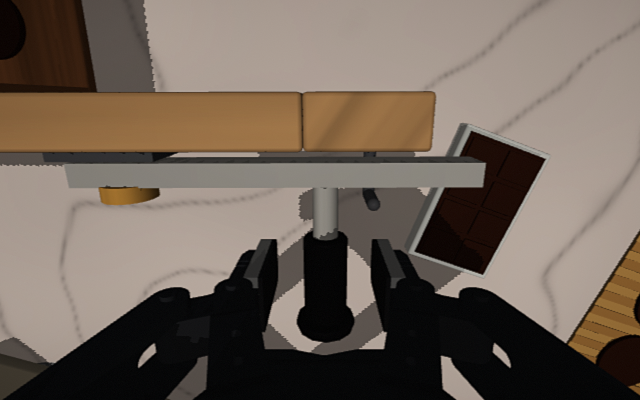

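The knob at (326,270) is released and the bar is level. The gate stands square to the cabinet. I'll back off straight up.

```bash
python3 -m handwheel '[[0,0,0,-0.5,0,0,0],[0,0,0,-1,0,0,0],[0,0,0,-1.5,0,0,0],[0,0,0,-2,0,0,0],[0,0,0,-2,0,0,0],[0,0,0,-2,0,0,0],[0,0,0,-1.5,0,0,0],[0,0,0,-1,0,0,0],[0,0,0,0,0,0,0]]'
python3 -c "
from look import *
look(cams=('wrist','scene'),save=('scene','pics/f.png'),qs=('knob','gate_hinge','gate','bowl','mould','nib_jar'))"
```

```text
time: 20.78
tool_pos: [435.8, -187.4, 317.8]
tcp_rot: [179.8, -0.2, 19.4]
ft_force: [0.2, -0.7, 0.4]
finger_gap: 43.2
grip_force: 0.0
wrist knob [([434.3, -185.7, 205.2], 0.92), ([459.2, -336.8, 3.5], 0.3)]
wrist gate_hinge [([429.3, 7.2, 203.5], 0.87)]
wrist gate []
wrist bowl [([433.8, -185.1, 203.4], 0.68)]
wrist mould [([459.0, -337.5, -0.3], 0.61)]
wrist nib_jar []
scene knob []
scene gate_hinge [([436.3, 2.4, 200.8], 0.93)]
scene gate [([433.8, 4.6, -3.3], 0.76)]
scene bowl []
scene mould [([458.5, -338.4, 3.4], 0.69)]
scene nib_jar [([504.3, 213.8, 234.6], 0.85)]
{'time': 21.48, 'joint_pos': [-29.46, -13.5, 98.68, 0.0, 94.83, 41.15], 'tool_pos': [434.75, -186.8, 314.32], 'tcp_rot': [-179.99, 0.0, 19.39], 'ft_force': [0.08, 0.34, -0.11]}
```

View pics/f.png

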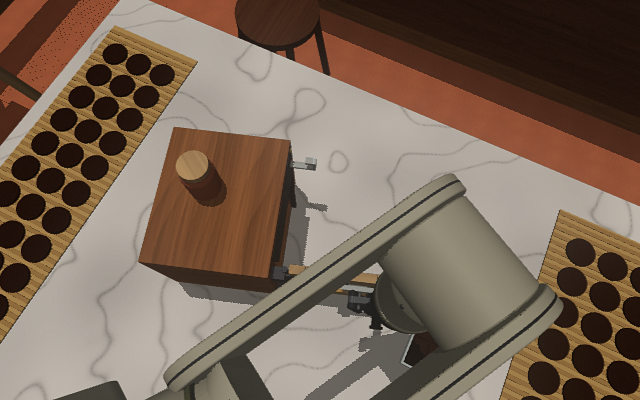

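The scene view shows the gate running straight out from the hinge, from (280,272) to (375,285), square to the cabinet. The jar at (200,178) hasn't moved, the gripper is clear, and the arm is only hiding the bowl from this camera.

```bash
python3 -c "
from bench import hand_in
print(hand_in())"
```

```text
the job is handed in; nothing more can be done
None
```

I handed the job in at about 21.5 s with the gate open about square to the cabinet and the bar back level; the press peaked near 10 N, the jar and mould were not touched, and the bowl, hidden from the last view, was never approached.

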